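Load the inspection tray, leaving the look-alikes

TASK

Get this lot ready for the measuring room: stand the three flanged bushes and the short thick aluminium block in the inspection tray, each in the nest that matches its shape and size, with the bushes upright, flange up, and everything resting fully on the bottom of its pocket. Set the parts down gently, do not drop them. The plain sleeve without a flange and the longer, thinner block are not part of the lot: leave them where they are.

Things in the scene. Friction and masses are not known exactly. Their poses are not given: they have to be found in the camera images.
- bush_large: Flanged guide bush of bare ground steel, thick-walled with a central bore, standing upright on its narrower shank with the flange on top: the widest and lowest of the three. Flange 49 mm diameter and about 6 mm thick, shank 42 mm diameter, 28 mm high overall, about 0.17 kg. Take it round the flange or shank from above. Origin: centre of its underside, z up.
- bush_medium: Flanged guide bush of bare ground steel, thick-walled with a central bore, standing upright on its narrower shank with the flange on top: the middle one in diameter. Flange 39 mm diameter and about 8 mm thick, shank 34 mm diameter, 36 mm high overall, about 0.15 kg. Origin: centre of its underside, z up.
- bush_small: Flanged guide bush of bare ground steel, thick-walled with a central bore, standing upright on its narrower shank with the flange on top: the slimmest and tallest. Flange 32 mm diameter and about 13 mm thick, shank 28 mm diameter, 52 mm high overall, about 0.14 kg. Origin: centre of its underside, z up.
- block_short: Short thick aluminium test block, plain rectangle 30 mm (its x) x 45 mm (its y) x 16 mm high, lying flat, about 0.06 kg. Origin: centre of its underside, z up.
- block_long: Look-alike that is not part of the lot: longer, narrower and thinner aluminium block, 25 mm (its x) x 60 mm (its y) x 12 mm high, lying flat. Loose. To be left alone. Origin: centre of its underside, z up.
- sleeve: Look-alike that is not part of the lot: plain thin-walled metal sleeve without a flange, 40 mm outside, 31 mm bore, 34 mm high, standing upright. Loose. To be left alone. Origin: centre of its underside, z up.
- nest_large: Grey plastic nest block 78 x 78 x 16 mm, dark pocket floor, fixed in the tray, top face 19 mm above the bench. Round well 52 mm in diameter, 10 mm deep (floor 6 mm above the block's underside), the widest. Origin: centre of the block's underside, 3 mm above the bench, below the pocket's centre; x, y along sides.
- nest_medium: Grey plastic nest block 78 x 78 x 16 mm, dark pocket floor, fixed in the tray, top face 19 mm above the bench. Round well 43 mm in diameter, 10 mm deep (floor 6 mm above the block's underside). Origin: centre of the block's underside, 3 mm above the bench, below the pocket's centre; x, y along sides.
- nest_small: Grey plastic nest block 78 x 78 x 16 mm, dark pocket floor, fixed in the tray, top face 19 mm above the bench. Round well 36 mm in diameter, 10 mm deep (floor 6 mm above the block's underside), the narrowest. Origin: centre of the block's underside, 3 mm above the bench, below the pocket's centre; x, y along sides.
- nest_block: Grey plastic nest block 78 x 78 x 16 mm, dark pocket floor, fixed in the tray, top face 19 mm above the bench. Rectangular pocket 42 mm (along its x) x 57 mm (along its y), 6 mm deep (floor 10 mm above the underside). The four nests sit 2 by 2 at 82 mm in a 176 mm square tray (12 mm rim). Origin: centre of the block's underside, 3 mm above the bench, below the pocket's centre; x, y along sides.
Mind the look-alikes: they are no part of the job. What is shaped like the block_short but red is not meant. Leave any pink look-alike of the bush_large alone.

How it is judged:
By the outcome, as a careful person would: the job done as asked, in the order asked, and still so for the second after the job is handed in, with the robot touching nothing.
It also fails if it takes over 99 s, if anything falls off the work surface, if the arm or the gripper's body presses on something with over 40 N, if the wrist force passes 120 N, or if a joint passes its speed limit or range.

ROBOT

A 6-joint arm with a two-finger parallel gripper is mounted at the origin on a cart in front of the work surface, level with it; the furniture and walls round the work are solid. World frame = base frame: x ahead of the robot, y to its left, z up, the work surface at z = 0. Lengths are in m, angles in rad, forces in N, time in s.
With the tool pointing down it reaches from about 0.3 to 0.875 m from the base axis. Payload 6.4 kg.
Tool frame: the origin (TCP) lies at the very end of the fingers, on their centre line; the grasp point (between the pads) lies 19 mm behind it; z points along the fingers, y is the line along which they close (so a half turn about z gives the same grasp; the last joint's range is limited). The gripper opens to 85 mm and grips with 20 to 120 N. Pads are 22 mm wide; open, the fingers measure 114 mm over their backs; the gripper's body (76 mm by 85 mm) begins 54 mm behind the grasp point. The pads swing forward as they close: fully open they stand 13 mm farther back than shut.
Start: joints at [1.109, 0.181, 1.607, -0, 1.354, -0.206], TCP at [0.145, 0.556, 0.231] pointing down, gripper open.
Joint ranges: [-2.99, 2.99], [-0.89, 2.07], [0.3, 2.58], [-1.14, 4.28], [0, 2.63], [-3.12, 3.12]. Speed limits (rad/s): [2.57, 2.57, 3.01, 3.14, 3.14, 3.14].

INTERFACE

Orientations are given as a unit quaternion [w, x, y, z].
In Python, from bench import get_obs, optics, workorder gives the robot as it stands.
- The arm moves only by the shell command python3 -m jog 'ROWS'. ROWS is a JSON list of rows, 1 to 10 of them, each of 7 numbers: dx, dy, dz in m, then a rotation vector rx, ry, rz in rad, then the opening from 0.0 (shut) to 1.0 (fully open); each row is the pose to reach, as a shift and turn from the pose commanded when the command began, along the tool's axes at that moment; what a row does not reach only later rows make up. A row lasts 1/8 s, in which the tool goes at most 0.0625 m and 0.188 rad, less where a joint would pass 70% of its speed; a pose out of reach is approached as far as the arm can. The fingers move at their own pace and stop on an object; the grip force is fixed at half the most. Time passes only in rows, so rows that do not move let the fingers close. It prints the time, the measured TCP pose, the force, the opening and the grip force at its end.
- get_obs(): the state, without advancing time (a new reading comes with each control period).
- optics.camera(name): name is "side" or "top" or "wrist"; returns (picture, depth): 420x560x3 uint8, blue, green, red; 420x560 float32, m along the optical axis (not along the pixel's ray), 0 where there is no reading.
- optics.camera_params(name): a dict with "fovy" (degrees; the focal length in pixels is half the picture's height over the tangent of half this angle, whatever the lens; pixels are square), "cx", "cy" (the principal point, pixels), "view" (4x4, takes a point from world to camera coordinates). Camera axes: x right, y up, looking along -z (the intrinsics and any distortion apply to the point x, -y, -z); pixel columns grow to the right and rows downward; lengths in m; the calibration is good to about 2 mm. A picture is of the moment at which its call begins: read the wrist's pose just before it. camera_params takes no time and is no camera call; for the wrist camera it gives the pose at the moment of the call.
- workorder.hand_in(): hands the job in; it is judged then, once.
The state is a dict: "time_s": time; "q": joint angles; "dq": joint speeds; "joint_efforts": joint torques, N m; "eef_pos": TCP position; "eef_rot": TCP orientation; "wrist_force": force on the tool from outside, world axes, zero at the start; "torque": the same for the moment, N m; "opening": opening from 0.0 (shut) to 1.0 (fully open); "grasp_force": force on a finger pad.
Only numpy, scipy, OpenCV 4.12 (cv2) and the standard library are available. Lean on these libraries where they do the work, as an engineer would, in place of code of your own. Each camera call takes 0.05 s, during which the arm holds its last target. There are 200 camera calls.

## Working session

There is one attempt and no reset: what is moved stays moved. The work goes in short steps, Python scripts to look and compute and a shell command to move; the robot and the scene stay as the last step left them, time stands still between calls to the robot, and variables do not carry over. Pictures are saved under pics/ and viewed, at most 14 in all, crops included, and the job is handed in when it is done.

```bash
ls; mkdir -p pics; cat > h.py <<'E'
import numpy as np, cv2
from bench import get_obs, optics, workorder
E
python3 - <<'E'
from h import *
for n in("top","side"):
    im,d=optics.camera(n); cv2.imwrite(f"pics/{n}0.png",im); np.savez(f"{n}0.npz",im=im,d=d)
    p=optics.camera_params(n); print(n,{k:(np.round(v,4).tolist() if k=="view" else v) for k,v in p.items()}, (d==0).mean())
o=get_obs(); print(o)
E
```

```text
pics
top {'fovy': 52.86760097239541, 'cx': 280.883936104745, 'cy': 206.28749878021682, 'view': [[-0.0238, -0.9997, -0.0047, 0.0473], [0.9796, -0.0242, 0.1994, -0.5437], [-0.1995, 0.0001, 0.9799, -1.052], [0.0, 0.0, 0.0, 1.0]]} 0.003949829931972789
side {'fovy': 52.72304602070021, 'cx': 277.9983827858194, 'cy': 214.49987817047227, 'view': [[0.9072, -0.4203, 0.0208, -0.4693], [0.2361, 0.5494, 0.8015, -0.1938], [-0.3483, -0.7222, 0.5976, -0.852], [0.0, 0.0, 0.0, 1.0]]} 0.0039880952380952385
{'time_s': 0.1, 'q': array([ 1.10871526e+00,  1.81470923e-01,  1.60787269e+00,  2.52163057e-05,
        1.35382018e+00, -2.06304228e-01]), 'dq': array([ 0.00126418, -0.00210434, -0.00319359,  0.00150522, -0.00183505,
        0.00055607]), 'joint_efforts': array([ 1.89424818e-04, -4.45884311e+01, -3.52234840e+01, -3.17947361e-04,
        4.16128270e-03,  1.06326075e-05]), 'eef_pos': array([0.14523073, 0.55585721, 0.23048897]), 'eef_rot': array([-2.69300587e-04,  1.27542755e-01,  9.91832762e-01, -7.38068271e-04]), 'wrist_force': array([0.33199652, 0.04696831, 0.47357953]), 'torque': array([-0.02794791,  0.02824193,  0.0804634 ]), 'grasp_force': 0.0, 'opening': 1.0017688543685925}
```

View pics/top0.png

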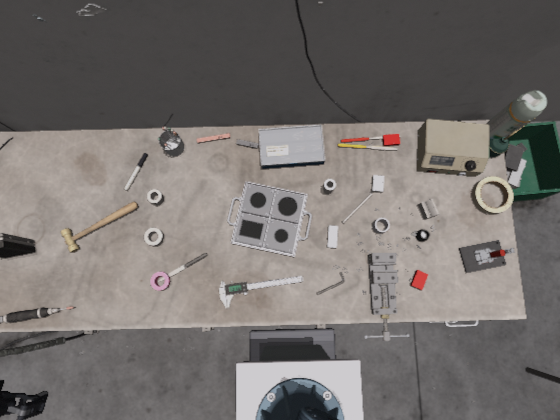

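View pics/side0.png

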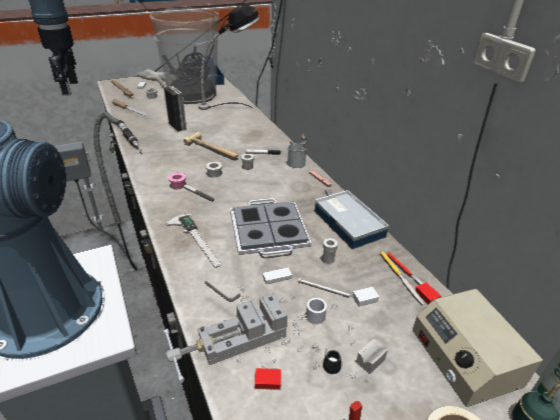

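Top view:
- Bush-like candidates: (155,197), (153,237), (330,186), sleeve-like (381,226), pink (160,281) and black knob (422,236).
- Block-like candidates: (378,183), (332,237), red (419,280) and grey (428,209).
- Tray: at (270,218), with the rectangular pocket at (250,230) and wells at (258,200), (288,206) and (281,236).

Next I'll check these in one close crop, together with sizes from rays and depth.

```bash
cat >> h.py <<'E'
def ray(n,uv,z,p=None):
    p=p or optics.camera_params(n); V=np.array(p["view"]); f=210/np.tan(np.radians(p["fovy"]/2))
    uv=np.atleast_2d(np.asarray(uv,float)); d=np.c_[(uv[:,0]-p["cx"])/f,-(uv[:,1]-p["cy"])/f,-np.ones(len(uv))]@V[:3,:3]
    c=-V[:3,:3].T@V[:3,3]; return c+d*((z-c[2])/d[:,2])[:,None]
def pts(n,d,p=None):
    p=p or optics.camera_params(n); V=np.array(p["view"]); f=210/np.tan(np.radians(p["fovy"]/2))
    v,u=np.mgrid[:420,:560]; X=np.stack([(u-p["cx"])/f*d,-(v-p["cy"])/f*d,-d],-1)
    return (X-V[:3,3])@V[:3,:3]
E
python3 - <<'E'
from h import *
a=np.load("top0.npz"); im,d=a["im"],a["d"]; P=pts("top",d)
c=im[160:300,140:400]; cv2.imwrite("pics/crop1.png",cv2.resize(c,None,fx=3,fy=3,interpolation=cv2.INTER_CUBIC))
for u,v in [(155,197),(153,237),(160,281),(330,186),(381,226),(378,183),(332,237),(428,209),(422,236),(270,218)]:
    w=P[v-14:v+15,u-14:u+15]; z=w[...,2]; h=np.percentile(z[d[v-14:v+15,u-14:u+15]>0],[5,99.5]); 
    m=((z>h[1]-.006)&(z<h[1]+.006)).astype(np.uint8); cn=max(cv2.findContours(m,0,2)[0],key=cv2.contourArea)
    (cx,cy),(sw,sh),an=cv2.minAreaRect(cn); q=ray("top",(cx+u-14,cy+v-14),h[1])[0]
    print((u,v),"z",h.round(3),"centre",q.round(3),"size px",round(sw+1,1),round(sh+1,1),"mm",np.round(np.array([sw+1,sh+1])*(1.06-h[1]+.1)/422*1000),round(an))
E
```

```text
(155, 197) z [-0.003  0.039] centre [0.584 0.374 0.039] size px 15.0 14.0 mm [40. 37.] 90
(153, 237) z [-0.003  0.033] centre [0.476 0.375 0.033] size px 18.0 18.0 mm [48. 48.] 90
(160, 281) z [-0.003  0.032] centre [0.36  0.354 0.032] size px 19.0 19.0 mm [51. 51.] 90
(330, 186) z [-0.004  0.054] centre [ 0.6   -0.096  0.054] size px 12.0 12.0 mm [31. 31.] 90
(381, 226) z [-0.004  0.036] centre [ 0.492 -0.229  0.036] size px 15.0 15.0 mm [40. 40.] 90
(378, 183) z [-0.004  0.019] centre [ 0.61  -0.232  0.019] size px 17.0 12.0 mm [46. 32.] 90
(332, 237) z [-0.004  0.016] centre [ 0.468 -0.101  0.016] size px 10.2 23.1 mm [28. 63.] 3
(428, 209) z [-0.004  0.033] centre [ 0.537 -0.37   0.033] size px 17.5 5.7 mm [47. 15.] 67
(422, 236) z [-0.004  0.032] centre [ 0.464 -0.34   0.032] size px 10.0 10.0 mm [27. 27.] 90
(270, 218) z [0.004 0.024] centre [0.496 0.049 0.024] size px 17.3 13.7 mm [46. 37.] 11
```

View pics/crop1.png

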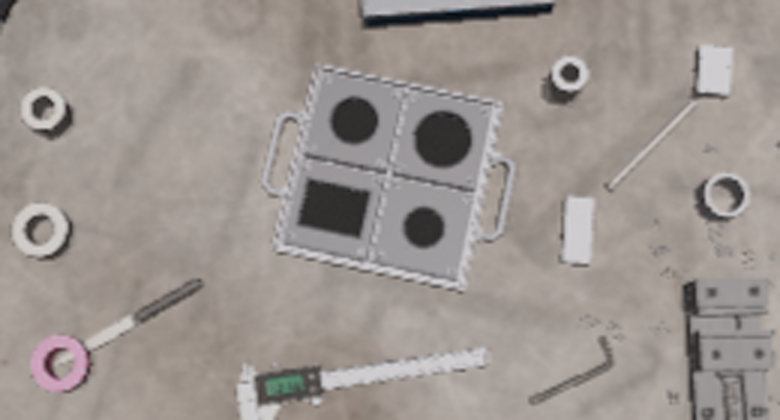

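The crop settles the choices. Crop pixels are in brackets:

| Item | Top-view pixel | Crop pixel |
|---|---|---|
| bush_medium | (155,197) | (45,110) |
| bush_large | (153,237) | (41,230) |
| bush_small | (330,186) | (569,75) |
| block_short | (378,183) | (715,70) |
| block_long, leave | (332,237) | (578,230) |
| sleeve, leave | (381,226) | (726,195) |
| pink, leave | (160,281) | (60,362) |
| medium nest | – | (354,120) |
| large nest | – | (442,138) |
| small nest | – | (423,227) |
| block nest | – | (333,207) |

A thin rod lies close to block_short. Next I'll work out the nest poses and the first move.

```bash
cat >> h.py <<'E'
from scipy.spatial.transform import Rotation as Ro
def plan(xyz,yaw=None,o=None):
    """tool-axis shift to world TCP xyz; yaw=world angle (deg) of tool y"""
    o=o or get_obs(); R=Ro.from_quat(np.roll(o["eef_rot"],-1)).as_matrix()
    y=np.degrees(np.arctan2(R[1,1],R[0,1])); s=R.T@(np.array(xyz)-o["eef_pos"])
    print("t",round(o["time_s"],2),"pos",o["eef_pos"].round(4),"yaw",y.round(1),"tilt",R[:2,2].round(4),"-> shift",s.round(4),
      "rows>=",np.ceil(np.linalg.norm(s)/.0625), end=" ")
    if yaw is not None: dy=(yaw-y+90)%180-90; print("rz",round(-np.radians(dy),4),end="")
    print()
E
python3 - <<'E'
from h import *
a=np.load("top0.npz"); im,d=a["im"],a["d"]; P=pts("top",d)
g=cv2.cvtColor(im,6)[180:260,228:312]
for n,(u,v) in dict(med=(258,200),lar=(288,206),sma=(281,236),blk=(251,229)).items():
    m=(cv2.cvtColor(im,6)<75).astype(np.uint8); k,l,s,c=cv2.connectedComponentsWithStats(m); i=l[v,u]
    cn=cv2.findContours((l==i).astype(np.uint8),0,1)[0][0]
    print(n,s[i],ray("top",c[i],.012)[0].round(4),cv2.minAreaRect(ray("top",cn[:,0],.012)[:,:2].astype(np.float32)))
m=(P[...,2]>.012)&(P[...,2]<.06); m[:,:225]=0;m[:,318:]=0;m[:175]=0;m[262:]=0
q=P[m]; print("tray region z max",np.percentile(q[:,2],[50,95,99.5,100]).round(3)); 
h=P[185:250,228:316,2]; print("handles z",np.percentile(P[195:225,229:237,2],[50,95,100]).round(3),np.percentile(P[210:242,302:312,2],[50,95,100]).round(3))
plan((.50,.375,.25))
E
```

```text
med [251 193  15  15 176] [0.5735 0.0969 0.012 ] ((0.5725606679916382, 0.09622616320848465), (0.03832622990012169, 0.039238329976797104), 89.06834411621094)
lar [278 197  19  18 261] [0.5543 0.0167 0.012 ] ((0.5552554726600647, 0.017363164573907852), (0.04909677058458328, 0.0472906120121479), 88.58847045898438)
sma [275 229  13  13 127] [0.4741 0.036  0.012 ] ((0.4740675389766693, 0.03633469343185425), (0.030520755797624588, 0.03241739794611931), 43.70014572143555)
blk [240 220  23  19 308] [0.4929 0.1166 0.012 ] ((0.4932080805301666, 0.1164524182677269), (0.055706895887851715, 0.04086891934275627), 75.76097106933594)
tray region z max [0.018 0.022 0.024 0.026]
handles z [1.00e-03 1.60e-02 1.14e+00] [1.00e-03 1.70e-02 1.14e+00]
t 0.1 pos [0.1452 0.5559 0.2305] yaw 75.3 tilt [-0.0007 -0.0014] -> shift [-0.389  -0.0852 -0.0195] rows>= 7.0
```

```bash
python3 -m jog '[[-0.06,-0.013,-0.005,0,0,0,1],[-0.12,-0.026,-0.01,0,0,0,1],[-0.18,-0.039,-0.01,0,0,0,1],[-0.24,-0.052,-0.015,0,0,0,1],[-0.30,-0.065,-0.015,0,0,0,1],[-0.35,-0.077,-0.02,0,0,0,1],[-0.389,-0.085,-0.02,0,0,0,1],[-0.389,-0.085,-0.02,0,0,0,1],[-0.389,-0.085,-0.02,0,0,0,1]]'
python3 - <<'E'
from h import *
p=optics.camera_params("wrist"); im,d=optics.camera("wrist"); cv2.imwrite("pics/w1.png",im); np.savez("w1.npz",im=im,d=d)
V=np.array(p["view"]);print(p["fovy"],p["cx"],p["cy"],"cam",(-V[:3,:3].T@V[:3,3]).round(3)); plan((.584,.374,.1))
E
```

```text
time_s: 1.23
eef_pos: [0.4996, 0.3756, 0.2506]
eef_rot: [-0.001, 0.128, 0.992, -0.0]
wrist_force: [-0.1, 0.7, -0.5]
opening: 0.998
grasp_force: 0.0
59.675516710755396 281.96302857573824 212.88806483981855 cam [0.418 0.398 0.393]
t 1.27 pos [0.4993 0.3761 0.2508] yaw 75.4 tilt [-0.0012 -0.0002] -> shift [-0.0827  0.0195  0.1507] rows>= 3.0
```

View pics/w1.png

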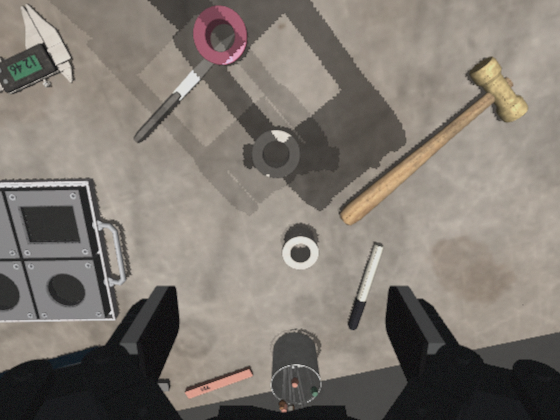

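The wrist view shows bush_large at (276,152), in shadow, and bush_medium at (299,252). The pink bush is at (220,35). A pencil cup stands behind at (296,365), so the fingers need to keep clear of it.

```bash
cat >> h.py <<'E'
def bush(n,d,uv,z,r=45,p=None,tol=.004):
    """centre and diameter of the flat top at height z near pixel uv"""
    P=pts(n,d,p); m=((abs(P[...,2]-z)<tol)&(d>0)).astype(np.uint8); w=np.zeros_like(m); cv2.circle(w,tuple(uv),r,1,-1); m&=w
    cn=max(cv2.findContours(m,0,1)[0],key=cv2.contourArea); q=ray(n,cn[:,0]+0.0,z,p)[:,:2]
    A=np.c_[2*q,np.ones(len(q))]; s=np.linalg.lstsq(A,(q**2).sum(1),rcond=None)[0]
    return s[:2].round(4), round(2000*np.sqrt(s[2]+s[0]**2+s[1]**2),1), np.median(P[m>0][:,2]).round(4), cv2.minAreaRect(q.astype(np.float32))
E
python3 - <<'E'
from h import *
a=np.load("w1.npz"); d=a["d"]; p=optics.camera_params("wrist")
print(bush("wrist",d,(276,152),.028)[:3]); print(bush("wrist",d,(299,252),.036)[:3])
P=pts("wrist",d); print("bench z",np.median(P[200:230,350:400,2]), "cup", P[340:395,270:320].reshape(-1,3)[np.argsort(P[340:395,270:320,2].ravel())[-200]])
E
```

```text
(array([0.4769, 0.376 ]), np.float64(47.9), np.float64(0.0282))
(array([0.5842, 0.3746]), np.float64(39.1), np.float64(0.0361))
bench z 0.0005334633043060238 cup [0.73316095 0.3033063  0.06083997]
```

```bash
python3 - <<'E'
from h import *
plan((.4769,.376,.10)); plan((.4769,.376,.008))
E
```

```text
t 1.27 pos [0.4993 0.3761 0.2508] yaw 75.4 tilt [-0.0012 -0.0002] -> shift [ 0.0215 -0.0056  0.1508] rows>= 3.0 
t 1.27 pos [0.4993 0.3761 0.2508] yaw 75.4 tilt [-0.0012 -0.0002] -> shift [ 0.0214 -0.0056  0.2428] rows>= 4.0
```

```bash
python3 -m jog '[[0.012,-0.003,0.055,0,0,0,1],[0.0215,-0.0055,0.11,0,0,0,1],[0.0215,-0.0055,0.16,0,0,0,1],[0.0215,-0.0055,0.20,0,0,0,1],[0.0215,-0.0055,0.23,0,0,0,1],[0.0215,-0.0055,0.243,0,0,0,1],[0.0215,-0.0055,0.243,0,0,0,1],[0.0215,-0.0055,0.243,0,0,0,1]]'
python3 - <<'E'
from h import *
plan((.4769,.376,.008))
E
python3 -m jog '[[0,0,0,0,0,0,0],[0,0,0,0,0,0,0],[0,0,0,0,0,0,0],[0,0,0,0,0,0,0],[0,0,0,0,0,0,0],[0,0,0,0,0,0,0]]'
python3 - <<'E'
from h import *
p=optics.camera_params("wrist"); im,d=optics.camera("wrist"); cv2.imwrite("pics/w2.png",im); P=pts("wrist",d,p)
print(np.round(P[260:420:20,100:460:30,2],3))
E
```

```text
time_s: 2.28
eef_pos: [0.479, 0.3766, 0.0099]
eef_rot: [0.001, 0.127, 0.992, 0.001]
wrist_force: [-0.0, -0.1, -0.1]
opening: 0.999
grasp_force: 0.0
t 2.27 pos [0.479  0.3766 0.0099] yaw 75.4 tilt [0.0023 0.0012] -> shift [ 0.0019 -0.0011  0.0019] rows>= 1.0 
time_s: 3.02
eef_pos: [0.4789, 0.3761, 0.0097]
eef_rot: [0.001, 0.128, 0.992, 0.0]
wrist_force: [-1.5, -1.7, 6.4]
opening: 0.52
grasp_force: 60.8
[[-0.001 -0.     0.    -0.001  0.     0.026  0.029  0.026 -0.001  0.
  -0.    -0.   ]
 [-0.    -0.001 -0.    -0.     0.022  0.027  0.027  0.027  0.023 -0.001
   0.     0.   ]
 [ 0.     0.     0.     0.031  0.037  0.017  0.     0.012  0.03   0.031
  -0.    -0.   ]
 [-0.    -0.001 -0.001  0.044  0.039  0.026  0.016  0.025  0.033  0.044
   0.001 -0.001]
 [-0.     0.061  0.055  0.061  0.041  0.029  0.028  0.028  0.037  0.061
   0.055  0.062]
 [ 0.069  0.068  0.063  0.07   0.044 -0.001  0.028  0.    -0.001  0.069
   0.064  0.066]
 [ 0.076  0.068  0.065  0.082  0.    -0.001 -0.    -0.001 -0.     0.082
   0.082  0.068]
 [ 0.079  0.068  0.065  0.088 -0.    -0.    -0.    -0.     0.     0.088
   0.087  0.068]]
```

View pics/w2.png

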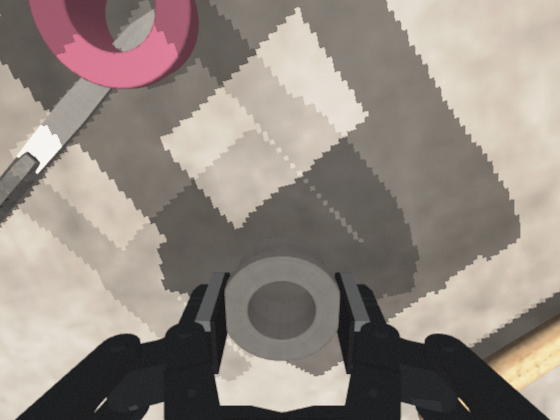

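The jaws hold bush_large squarely round the flange at (282,305), and the pink one at (115,35) is untouched. Next I'll lift it and go towards the tray, so the wrist camera can measure the nests.

```bash
python3 -m jog '[[0,0,-0.02,0,0,0,0],[0,0,-0.06,0,0,0,0],[0,0,-0.11,0,0,0,0],[0,0,-0.16,0,0,0,0],[0,0,-0.19,0,0,0,0],[0,0,-0.19,0,0,0,0]]'
python3 - <<'E'
from h import *
p=optics.camera_params("wrist"); im,d=optics.camera("wrist"); P=pts("wrist",d,p); o=get_obs()
z=P[300:380,240:330,2]-o["eef_pos"][2]; print("bush top rel TCP",np.percentile(z[(z>0)&(z<.06)],[50,80,95]),o["opening"],o["wrist_force"])
print(bush("wrist",d,(282,320),o["eef_pos"][2]+.019,80,p)[:3])
plan((.50,.07,.20))
E
```

```text
time_s: 3.82
eef_pos: [0.4798, 0.3767, 0.2025]
eef_rot: [0.003, 0.128, 0.992, 0.002]
wrist_force: [0.8, -0.2, -1.4]
opening: 0.525
grasp_force: 61.9
bush top rel TCP [0.02058622 0.02129645 0.02180033] 0.5242533040101901 [ 0.33196722 -0.12034441 -2.27020259]
(array([0.4785, 0.3777]), np.float64(51.1), np.float64(0.2206))
t 3.88 pos [0.4785 0.376  0.1998] yaw 75.3 tilt [0.0025 0.0012] -> shift [-0.0982 -0.2906 -0.0006] rows>= 5.0
```

```bash
python3 -m jog '[[-0.02,-0.055,0,0,0,0,0],[-0.04,-0.11,0,0,0,0,0],[-0.06,-0.165,0,0,0,0,0],[-0.08,-0.22,0,0,0,0,0],[-0.09,-0.27,0,0,0,0,0],[-0.098,-0.29,0,0,0,0,0],[-0.098,-0.29,0,0,0,0,0],[-0.098,-0.29,0,0,0,0,0]]'
cat >> h.py <<'E'
def wells(n,im,p,thr=60,amin=600):
    """dark pockets: ray-cast outline on the floor and on the rim"""
    m=(im.max(2)<thr).astype(np.uint8); m=cv2.morphologyEx(m,2,np.ones((3,3)))
    for c in cv2.findContours(m,0,1)[0]:
        if cv2.contourArea(c)<amin or c[:,0,1].max()>415 or c[:,0,0].min()<2: continue
        q=ray(n,c[:,0],.009,p)[:,:2].astype(np.float32); (x,y),(a,b),t=cv2.minAreaRect(q); (ex,ey),r=cv2.minEnclosingCircle(q)
        print(c[:,0].mean(0).round(),"rect",np.round([x,y,a,b],4),round(t,1),"circ",np.round([ex,ey,2*r],4))
E
python3 - <<'E'
from h import *
p=optics.camera_params("wrist"); im,d=optics.camera("wrist"); cv2.imwrite("pics/w3.png",im); np.savez("w3.npz",im=im,d=d); 
wells("wrist",im,p); plan((.555,.017,.06))
E
```

```text
time_s: 4.88
eef_pos: [0.4987, 0.071, 0.1971]
eef_rot: [-0.001, 0.128, 0.992, 0.0]
wrist_force: [-0.2, 0.3, -0.9]
opening: 0.524
grasp_force: 62.1
[236. 168.] rect [0.4737 0.0355 0.0359 0.0336] 34.1 circ [0.4733 0.0353 0.0372]
[327. 165.] rect [0.493  0.1163 0.0588 0.0426] 75.4 circ [0.4929 0.1161 0.0714]
t 4.92 pos [0.4989 0.0713 0.1973] yaw 75.4 tilt [-0.0018  0.0005] -> shift [-0.0683 -0.0384  0.1372] rows>= 3.0
```

View pics/w3.png

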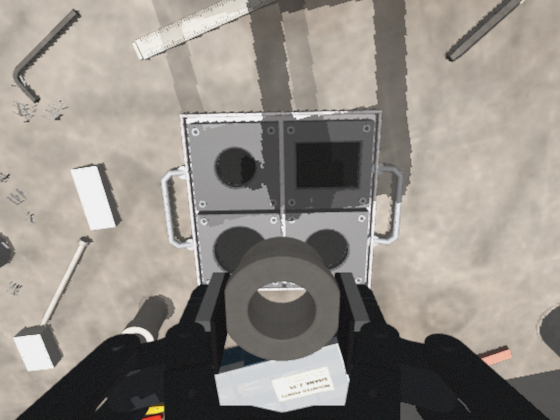

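Wrist view: the large nest is at (240,247), medium at (327,245), small at (236,168) and the block nest at (327,165). The held bush is level. Next I'll place it.

```bash
python3 -m jog '[[-0.03,-0.018,0.03,0,0,0,0],[-0.055,-0.033,0.07,0,0,0,0],[-0.067,-0.0395,0.11,0,0,0,0],[-0.067,-0.0395,0.137,0,0,0,0],[-0.067,-0.0395,0.152,0,0,0,0],[-0.067,-0.0395,0.152,0,0,0,0],[-0.067,-0.0395,0.152,0,0,0,0]]'
python3 - <<'E'
from h import *
plan((.5538,.016,.0185))
im,d=optics.camera("side");cv2.imwrite("pics/s1.png",cv2.resize(im[180:290,200:350],None,fx=4,fy=4))
E
```

```text
time_s: 5.8
eef_pos: [0.5553, 0.0156, 0.0475]
eef_rot: [0.001, 0.127, 0.992, -0.0]
wrist_force: [0.6, -0.0, -0.3]
opening: 0.524
grasp_force: 62.1
t 5.8 pos [0.5553 0.0156 0.0475] yaw 75.4 tilt [ 0.0021 -0.0004] -> shift [0.0017 0.     0.029 ] rows>= 1.0
```

View pics/s1.png

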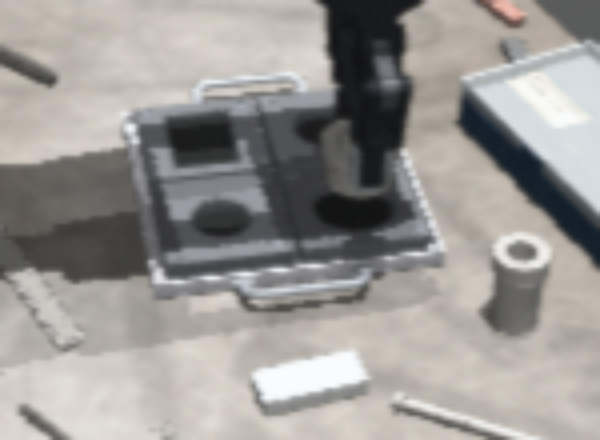

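The bush hangs over the large well at (355,205) in the crop, with its underside just above. Next I'll lower it gently.

```bash
python3 -m jog '[[0.0015,0,0.015,0,0,0,0],[0.0015,0,0.022,0,0,0,0],[0.0015,0,0.026,0,0,0,0],[0.0015,0,0.028,0,0,0,0],[0.0015,0,0.028,0,0,0,0]]'
```

```text
time_s: 6.48
eef_pos: [0.5531, 0.0156, 0.0188]
eef_rot: [0.0, 0.128, 0.992, -0.0]
wrist_force: [-1.8, 0.7, 3.6]
opening: 0.521
grasp_force: 62.5
```

```bash
python3 -m jog '[[0,0,0.0005,0,0,0,0],[0,0,0.001,0,0,0,0],[0,0,0.001,0,0,0,0]]'
```

```text
time_s: 6.85
eef_pos: [0.5531, 0.0156, 0.0187]
eef_rot: [-0.0, 0.127, 0.992, -0.0]
wrist_force: [-7.0, 0.2, 12.8]
opening: 0.524
grasp_force: 63.4
```

Contact comes exactly where the bottom should be: TCP 9.7 mm above the underside, as it was at the grasp. Next I'll open and lift straight up.

```bash
python3 -m jog '[[0,0,0,0,0,0,0.7],[0,0,0,0,0,0,1],[0,0,0,0,0,0,1],[0,0,0,0,0,0,1],[0,0,-0.01,0,0,0,1],[0,0,-0.04,0,0,0,1],[0,0,-0.10,0,0,0,1],[0,0,-0.15,0,0,0,1],[0,0,-0.17,0,0,0,1],[0,0,-0.17,0,0,0,1]]'
python3 - <<'E'
from h import *
p=optics.camera_params("wrist"); im,d=optics.camera("wrist"); cv2.imwrite("pics/w4.png",im); o=get_obs(); print(o["opening"])
print(bush("wrist",d,(282,270),.037,60,p)[:3])
plan((.5842,.3746,.15))
E
```

```text
time_s: 8.1
eef_pos: [0.5543, 0.0154, 0.19]
eef_rot: [0.003, 0.127, 0.992, -0.0]
wrist_force: [0.7, -0.4, -0.4]
opening: 1.002
grasp_force: 0.0
1.0023195911105358
(array([ 0.6664, -0.0033]), np.float64(55.8), np.float64(0.038))
t 8.15 pos [0.5532 0.0156 0.188 ] yaw 75.3 tilt [ 0.0017 -0.0003] -> shift [0.0609 0.3552 0.0379] rows>= 6.0
```

View pics/w4.png

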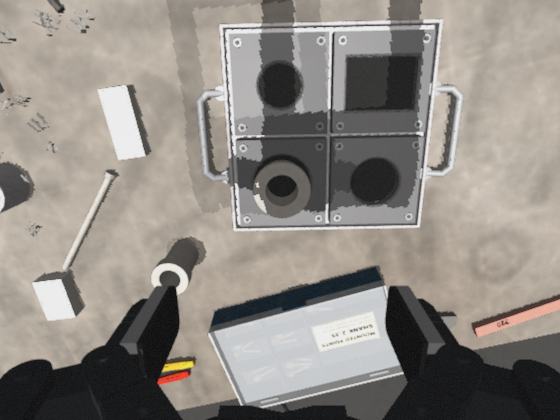

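bush_large sits in its nest at (282,188). bush_small is at (170,277), block_short at (57,298) and the medium well at (375,182). This one picture lets me measure them all.

```bash
python3 - <<'E'
from h import *
p=optics.camera_params("wrist"); im,d=optics.camera("wrist")
print("large",bush("wrist",d,(282,188),.037,40,p)[:3]); print("small",bush("wrist",d,(170,277),.052,30,p)[:3]); print("short",bush("wrist",d,(57,298),.016,40,p)[2:]); wells("wrist",im,p)
E
```

```text
large (array([0.5519, 0.0164]), np.float64(48.1), np.float64(0.037))
small (array([ 0.5995, -0.0953]), np.float64(27.8), np.float64(0.0517))
short (np.float64(0.0158), ((0.6095407605171204, -0.23201729357242584), (0.033021751791238785, 0.046658214181661606), 83.17579650878906))
[296. 299.] rect [ 0.674  -0.0028  0.0216  0.1797] 2.9 circ [ 0.6764 -0.0027  0.1799]
[375. 184.] rect [0.5735 0.0984 0.0434 0.0431] 32.9 circ [0.5737 0.0981 0.0446]
[280.  87.] rect [0.4723 0.0359 0.0341 0.0354] 75.4 circ [0.4721 0.0364 0.0366]
[381.  85.] rect [0.492  0.1184 0.0577 0.0422] 76.3 circ [0.4927 0.1183 0.0705]
```

```bash
python3 -m jog '[[0.01,0.06,0,0,0,0,1],[0.02,0.12,0,0,0,0,1],[0.03,0.18,0,0,0,0,1],[0.04,0.24,0,0,0,0,1],[0.05,0.30,0.01,0,0,0,1],[0.059,0.345,0.02,0,0,0,1],[0.061,0.355,0.038,0,0,0,1],[0.061,0.355,0.038,0,0,0,1],[0.061,0.355,0.038,0,0,0,1]]'
python3 - <<'E'
from h import *
plan((.5842,.3746,.016))
E
```

```text
time_s: 9.32
eef_pos: [0.5837, 0.3729, 0.1486]
eef_rot: [-0.001, 0.128, 0.992, -0.001]
wrist_force: [-0.3, 0.7, 0.6]
opening: 1.002
grasp_force: 0.0
t 9.32 pos [0.5837 0.3729 0.1486] yaw 75.3 tilt [-0.0013 -0.001 ] -> shift [-1.000e-04  1.900e-03  1.326e-01] rows>= 3.0
```

```bash
python3 -m jog '[[0,0.002,0.05,0,0,0,1],[0,0.002,0.09,0,0,0,1],[0,0.002,0.12,0,0,0,1],[0,0.002,0.133,0,0,0,1],[0,0.002,0.133,0,0,0,1],[0,0.002,0.133,0,0,0,0],[0,0.002,0.133,0,0,0,0],[0,0.002,0.133,0,0,0,0],[0,0.002,0.133,0,0,0,0],[0,0.002,0.133,0,0,0,0]]'
python3 -m jog '[[0,0,0,0,0,0,0],[0,0,-0.02,0,0,0,0],[0,0,-0.06,0,0,0,0],[0,0,-0.11,0,0,0,0],[0,0,-0.13,0,0,0,0],[0,0,-0.13,0,0,0,0]]'
python3 - <<'E'
from h import *
p=optics.camera_params("wrist"); im,d=optics.camera("wrist"); cv2.imwrite("pics/w5.png",im); o=get_obs()
P=pts("wrist",d,p); z=P[300:380,240:330,2]-o["eef_pos"][2]; print("top rel TCP",np.percentile(z[(z>0)&(z<.06)],[50,80,95]))
print(bush("wrist",d,(282,320),o["eef_pos"][2]+.020,80,p)[:3])
plan((.573,.0975,.15))
E
```

```text
time_s: 10.58
eef_pos: [0.5853, 0.3769, 0.018]
eef_rot: [0.001, 0.127, 0.992, 0.001]
wrist_force: [-0.9, -0.9, 6.2]
opening: 0.426
grasp_force: 60.2
time_s: 11.32
eef_pos: [0.5851, 0.3769, 0.1483]
eef_rot: [0.002, 0.127, 0.992, 0.001]
wrist_force: [-0.0, 0.6, -1.8]
opening: 0.427
grasp_force: 60.4
top rel TCP [0.02008139 0.02077816 0.02138504]
(array([0.5838, 0.3781]), np.float64(45.0), np.float64(0.1661))
t 11.38 pos [0.5839 0.3763 0.1458] yaw 75.3 tilt [-0.0003 -0.0001] -> shift [-0.06   -0.2725 -0.0041] rows>= 5.0
```

```bash
python3 -m jog '[[-0.012,-0.055,-0.004,0,0,0,0],[-0.024,-0.11,-0.004,0,0,0,0],[-0.036,-0.165,-0.004,0,0,0,0],[-0.048,-0.22,-0.004,0,0,0,0],[-0.06,-0.26,-0.004,0,0,0,0],[-0.06,-0.2725,0.03,0,0,0,0],[-0.06,-0.2725,0.07,0,0,0,0],[-0.06,-0.2725,0.085,0,0,0,0],[-0.06,-0.2725,0.085,0,0,0,0]]'
python3 - <<'E'
from h import *
plan((.573,.0972,.027))
E
```

```text
time_s: 12.5
eef_pos: [0.5715, 0.0979, 0.0591]
eef_rot: [-0.002, 0.127, 0.992, -0.0]
wrist_force: [0.4, 0.1, -0.2]
opening: 0.424
grasp_force: 60.6
t 12.5 pos [0.5715 0.0979 0.0591] yaw 75.4 tilt [-0.0048  0.0002] -> shift [-0.0017 -0.0002  0.0321] rows>= 1.0
```

```bash
python3 -m jog '[[-0.0015,0,0.015,0,0,0,0],[-0.0015,0,0.024,0,0,0,0],[-0.0015,0,0.029,0,0,0,0],[-0.0015,0,0.031,0,0,0,0],[-0.0015,0,0.032,0,0,0,0],[-0.0015,0,0.032,0,0,0,0]]'
```

```text
time_s: 13.25
eef_pos: [0.5757, 0.0974, 0.0353]
eef_rot: [0.001, 0.127, 0.992, -0.0]
wrist_force: [-22.5, -1.8, 45.1]
opening: 0.424
grasp_force: 65.2
```

Contact came about 8 mm too early, so I'll back off and look.

```bash
python3 -m jog '[[0,0,-0.01,0,0,0,0],[0,0,-0.025,0,0,0,0],[0,0,-0.025,0,0,0,0]]'
python3 - <<'E'
from h import *
plan((.573,.0972,.027))
im,d=optics.camera("side");a=cv2.resize(im[160:270,210:320],None,fx=4,fy=4)
im,d=optics.camera("wrist");cv2.imwrite("pics/s2.png",np.hstack([a[:420],im[:420,120:480]]))
E
```

```text
time_s: 13.62
eef_pos: [0.5761, 0.0972, 0.0557]
eef_rot: [0.001, 0.128, 0.992, 0.0]
wrist_force: [0.3, 0.1, -1.8]
opening: 0.427
grasp_force: 60.9
t 13.62 pos [0.5761 0.0972 0.0557] yaw 75.3 tilt [ 0.0029 -0.0001] -> shift [ 0.003  -0.0008  0.0287] rows>= 1.0
```

View pics/s2.png

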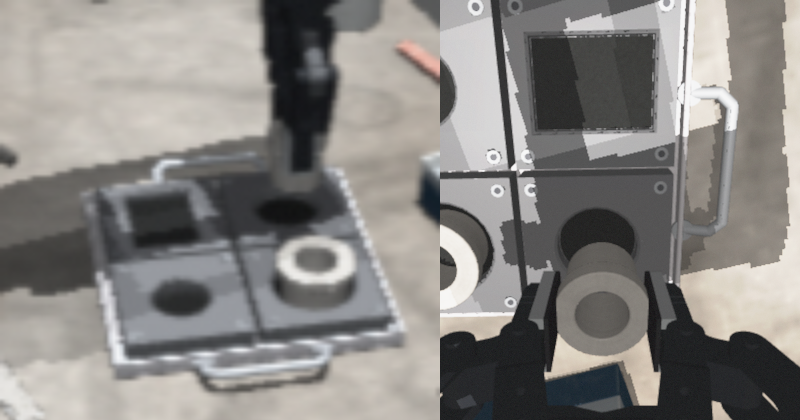

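Side view: the medium bush hangs level above its well (crop 287,208). In the wrist view (598,235) its nearer rim shows. I'll fit the well's visible rim and the bush top to get the actual offset.

```bash
cat >> h.py <<'E'
def circ(q):
    s=np.linalg.lstsq(np.c_[2*q,np.ones(len(q))],(q**2).sum(1),rcond=None)[0]; return np.r_[s[:2],2*np.sqrt(s[2]+s[0]**2+s[1]**2)].round(4)
E
python3 - <<'E'
from h import *
p=optics.camera_params("wrist"); im,d=optics.camera("wrist"); o=get_obs()
print(o["eef_pos"].round(4))
g=cv2.cvtColor(im,6); cols=range(244,314,3); e=[]
for u in cols:
    c=g[190:260,u].astype(int); k=np.where(c<40)[0]
    if len(k): e.append((u,190+k[0]))
e=np.array(e); print(e.tolist())
q=ray("wrist",e,.019,p)[:,:2]; print("rim z.019",circ(q))
print("bush",bush("wrist",d,(282,310),o["eef_pos"][2]+.018,80,p,.003)[:3])
P=pts("wrist",d,p); z=P[...,2]-o["eef_pos"][2]; print(np.round(z[230:370:10,252:322:12],4))
E
```

```text
[0.5744 0.0972 0.0537]
[[244, 228], [247, 224], [250, 221], [253, 219], [256, 217], [259, 215], [262, 214], [265, 212], [268, 212], [271, 212], [274, 211], [277, 211], [280, 211], [283, 211], [286, 212], [289, 213], [292, 214], [295, 215], [298, 217], [301, 219], [304, 221], [307, 224], [310, 228], [313, 233]]
rim z.019 [0.5704 0.0968 0.041 ]
bush (array([0.5743, 0.0982]), np.float64(42.1), np.float64(0.072))
[[-0.046  -0.0435 -0.0438 -0.0431 -0.0449 -0.0431]
 [-0.044  -0.0433 -0.044  -0.0446 -0.0445 -0.0436]
 [-0.0436 -0.0123 -0.007  -0.0079 -0.0127 -0.0438]
 [-0.0107 -0.0011  0.0031  0.003  -0.0012 -0.0147]
 [ 0.0015  0.0148  0.0168  0.0175  0.014  -0.0005]
 [ 0.0175  0.0187  0.0191  0.0189  0.0184  0.018 ]
 [ 0.0189  0.0194  0.0193  0.0183  0.0185  0.0176]
 [ 0.0189 -0.0041 -0.0106 -0.0091 -0.0034  0.0175]
 [ 0.0188  0.0021 -0.001  -0.0004  0.0043  0.0179]
 [ 0.0179  0.0099  0.0047  0.0073  0.0114  0.0184]
 [ 0.0186  0.0165  0.0139  0.0141  0.0172  0.018 ]
 [ 0.0189  0.018   0.0172  0.0185  0.0183  0.0192]
 [-0.0545  0.0181  0.0183  0.0184  0.0187 -0.0538]
 [-0.0545 -0.0544 -0.0544 -0.0528 -0.0536 -0.0536]]
```

The bush sits about 3 mm too far in +x relative to the well. I'll correct that and lower again.

```bash
python3 -m jog '[[0.003,-0.0012,0,0,0,0,0],[0.003,-0.0012,0.012,0,0,0,0],[0.003,-0.0012,0.018,0,0,0,0],[0.003,-0.0012,0.021,0,0,0,0],[0.003,-0.0012,0.023,0,0,0,0],[0.003,-0.0012,0.023,0,0,0,0]]'
```

```text
time_s: 14.52
eef_pos: [0.5717, 0.0968, 0.0312]
eef_rot: [0.0, 0.128, 0.992, -0.0]
wrist_force: [0.1, -0.1, -0.7]
opening: 0.431
grasp_force: 60.9
```

Now it's inside the well. It needs another 4 mm.

```bash
python3 -m jog '[[0,0,0.002,0,0,0,0],[0,0,0.003,0,0,0,0],[0,0,0.004,0,0,0,0],[0,0,0.004,0,0,0,0]]'; python3 - <<'E'
from h import *
im,d=optics.camera("wrist"); print(get_obs()["eef_pos"],get_obs()["wrist_force"])
E
```

```text
time_s: 15.02
eef_pos: [0.5715, 0.0969, 0.0272]
eef_rot: [-0.0, 0.128, 0.992, 0.0]
wrist_force: [-0.2, 0.3, -1.2]
opening: 0.423
grasp_force: 60.9
[0.57156074 0.09685207 0.02727761] [ 0.19993692  0.32932123 -1.99853341]
```

```bash
python3 -m jog '[[0,0,0.001,0,0,0,0],[0,0,0.0015,0,0,0,0],[0,0,0.0015,0,0,0,0]]'; python3 -m jog '[[0,0,0.0005,0,0,0,0],[0,0,0.001,0,0,0,0],[0,0,0.001,0,0,0,0]]'
```

```text
time_s: 15.45
eef_pos: [0.5719, 0.0968, 0.027]
eef_rot: [0.0, 0.127, 0.992, -0.0]
wrist_force: [-3.6, -0.5, 8.0]
opening: 0.426
grasp_force: 61.9
time_s: 15.82
eef_pos: [0.5721, 0.0967, 0.027]
eef_rot: [0.0, 0.127, 0.992, -0.0]
wrist_force: [-7.0, -0.6, 15.6]
opening: 0.426
grasp_force: 62.6
```

The bush is on the bottom at TCP z 0.027, as expected. Next I'll release it and lift.

```bash
python3 -m jog '[[0,0,0,0,0,0,0.7],[0,0,0,0,0,0,1],[0,0,0,0,0,0,1],[0,0,0,0,0,0,1],[0,0,-0.01,0,0,0,1],[0,0,-0.04,0,0,0,1],[0,0,-0.10,0,0,0,1],[0,0,-0.15,0,0,0,1],[0,0,-0.16,0,0,0,1],[0,0,-0.16,0,0,0,1]]'
python3 - <<'E'
from h import *
plan((.55,-.0953,.20))
E
```

```text
time_s: 17.08
eef_pos: [0.5719, 0.0969, 0.1857]
eef_rot: [0.001, 0.128, 0.992, 0.0]
wrist_force: [0.2, 0.7, -1.0]
opening: 1.0
grasp_force: 0.0
t 17.07 pos [0.5719 0.0969 0.1857] yaw 75.3 tilt [ 0.0019 -0.0001] -> shift [-0.0274 -0.1915 -0.0143] rows>= 4.0
```

```bash
python3 -m jog '[[-0.007,-0.05,0,0,0,0,1],[-0.014,-0.1,0,0,0,0,1],[-0.021,-0.15,-0.01,0,0,0,1],[-0.027,-0.185,-0.014,0,0,0,1],[-0.027,-0.1915,-0.014,0,0,0,1],[-0.027,-0.1915,-0.014,0,0,0,1],[-0.027,-0.1915,-0.014,0,0,0,1]]'
python3 - <<'E'
from h import *
p=optics.camera_params("wrist"); im,d=optics.camera("wrist"); cv2.imwrite("pics/w6.png",im); plan((.5995,-.0953,.1))
P=pts("wrist",d,p); m=(abs(P[...,2]-.052)<.004).astype(np.uint8); k,l,s,c=cv2.connectedComponentsWithStats(m)
for i in range(1,k):
    if s[i,4]>150: print(s[i],c[i].round(),P[l==i].mean(0).round(4),bush("wrist",d,tuple(c[i].astype(int)),.052,60,p)[:3])
E
```

```text
time_s: 17.95
eef_pos: [0.5489, -0.0938, 0.1978]
eef_rot: [-0.001, 0.127, 0.992, 0.0]
wrist_force: [0.6, -0.3, 0.6]
opening: 1.002
grasp_force: 0.0
t 18.0 pos [ 0.549  -0.0938  0.1981] yaw 75.4 tilt [-0.0011  0.0007] -> shift [-0.0493  0.0112  0.0981] rows>= 2.0 
[  0   0  65  20 277] [29.  9.] [ 0.3726 -0.2293  0.0519] (array([ 0.3867, -0.228 ]), np.float64(40.1), np.float64(0.0519))
[ 24  15  81  68 394] [82. 51.] [ 0.4072 -0.2054  0.0521] (array([ 0.3957, -0.22  ]), np.float64(54.4), np.float64(0.0517))
[274 234  37  36 771] [292. 252.] [ 0.6    -0.0969  0.0517] (array([ 0.6002, -0.0969]), np.float64(32.3), np.float64(0.0519))
[  0 348  64  20 506] [ 34. 355.] [ 0.6429 -0.3632  0.0524] (array([ 0.6535, -0.3685]), np.float64(44.5), np.float64(0.0528))
```

View pics/w6.png

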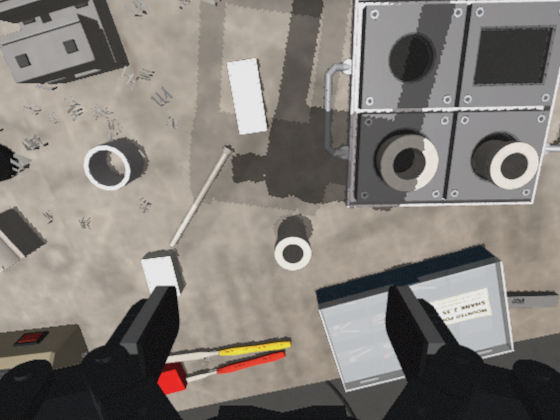

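bush_small is at (292,252). The box edge runs from (318,290) to (490,250), so I'll check its clearance. block_short is at (160,272) and a rod ends near its upper right corner.

```bash
python3 - <<'E'
from h import *
p=optics.camera_params("wrist"); im,d=optics.camera("wrist"); P=pts("wrist",d,p)
S=P[235:340,310:400].reshape(-1,3); S=S[(S[:,2]>.015)&(S[:,2]<.09)&(S[:,0]>.6)]; print("box zmax",np.percentile(S[:,2],[90,99]))
R=Ro.from_quat(np.roll(get_obs()["eef_rot"],-1)).as_matrix(); 
for dyaw in (0,10,15,20):
    a=np.radians(75.3+dyaw); y=np.array([np.cos(a),np.sin(a)]); x=np.array([-y[1],y[0]])
    r=(S[:,:2]-[.6001,-.0969]); u,w=r@x,r@y; k=(w>35)|(w>.035)&(w<.065); print(dyaw,"nearest box along -x tool",u[k].max() if k.any() else None)
plan((.6001,-.0969,.1),90); plan((.6001,-.0969,.034),90)
B=P[225:310,130:215].reshape(-1,3); C=im[225:310,130:215].reshape(-1,3); 
print("short",bush("wrist",d,(160,270),.016,32,p)[2:])
rd=P[230:258,165:200]; print(np.round(rd[::4,::4,2],3))
E
```

```text
box zmax [0.03913373 0.0399609 ]
0 nearest box along -x tool -0.05489329921392854
10 nearest box along -x tool -0.06364581956911372
15 nearest box along -x tool -0.06876652454482465
20 nearest box along -x tool -0.07292858789350132
t 18.05 pos [ 0.5492 -0.0939  0.1984] yaw 75.4 tilt [-0.0007  0.0005] -> shift [-0.0501  0.0099  0.0983] rows>= 2.0 rz -0.2541
t 18.05 pos [ 0.5492 -0.0939  0.1984] yaw 75.4 tilt [-0.0007  0.0005] -> shift [-0.0502  0.0099  0.1643] rows>= 3.0 rz -0.2541
short (np.float64(0.0158), ((0.6093407273292542, -0.23300334811210632), (0.03156006336212158, 0.04572654888033867), 82.96727752685547))
[[-0.001  0.    -0.001  0.341  0.007 -0.    -0.    -0.    -0.001]
 [-0.001 -0.    -0.001  0.008 -0.001  0.    -0.    -0.    -0.001]
 [-0.001 -0.001  0.008  0.007  0.001  0.001 -0.001  0.    -0.002]
 [-0.001  0.006  0.008 -0.001 -0.001 -0.    -0.002 -0.001 -0.001]
 [-0.001 -0.001 -0.001 -0.001 -0.    -0.001 -0.    -0.001 -0.   ]
 [ 0.002  0.004  0.004  0.001 -0.    -0.    -0.    -0.001 -0.001]
 [ 0.013  0.014  0.006 -0.003 -0.001 -0.    -0.001 -0.001 -0.   ]]
```

The box is 55 mm away, so I don't need to turn. I'll grasp bush_small at TCP z 0.032.

```bash
python3 -m jog '[[-0.03,0.006,0.02,0,0,0,1],[-0.05,0.01,0.07,0,0,0,1],[-0.05,0.01,0.12,0,0,0,1],[-0.05,0.01,0.15,0,0,0,1],[-0.05,0.01,0.166,0,0,0,1],[-0.05,0.01,0.166,0,0,0,1],[-0.05,0.01,0.166,0,0,0,1]]'
python3 - <<'E'
from h import *
plan((.6001,-.0969,.032))
E
python3 -m jog '[[0,0,0,0,0,0,0],[0,0,0,0,0,0,0],[0,0,0,0,0,0,0],[0,0,0,0,0,0,0],[0,0,0,0,0,0,0],[0,0,0,0,0,0,0],[0,0,0,0,0,0,0]]'
python3 -m jog '[[0,0,-0.03,0,0,0,0],[0,0,-0.08,0,0,0,0],[0,0,-0.11,0,0,0,0],[0,0,-0.11,0,0,0,0],[0,0,-0.11,0,0,0,0]]'
python3 - <<'E'
from h import *
plan((.45,.035,.14))
E
```

```text
time_s: 18.92
eef_pos: [0.6014, -0.0985, 0.0345]
eef_rot: [0.001, 0.127, 0.992, -0.0]
wrist_force: [0.3, 0.3, 0.3]
opening: 1.0
grasp_force: 0.0
t 18.93 pos [ 0.6014 -0.0985  0.0345] yaw 75.4 tilt [ 0.0026 -0.001 ] -> shift [0.0017 0.0012 0.0025] rows>= 1.0 
time_s: 19.8
eef_pos: [0.6006, -0.0984, 0.0336]
eef_rot: [0.001, 0.128, 0.992, -0.0]
wrist_force: [-0.9, 1.7, 5.1]
opening: 0.347
grasp_force: 59.3
time_s: 20.42
eef_pos: [0.5991, -0.0979, 0.1411]
eef_rot: [-0.001, 0.128, 0.992, 0.0]
wrist_force: [-0.6, 0.9, -2.5]
opening: 0.352
grasp_force: 59.9
t 20.43 pos [ 0.5991 -0.0979  0.1411] yaw 75.3 tilt [-0.0024  0.0009] -> shift [0.1779 0.0908 0.0015] rows>= 4.0
```

```bash
python3 -m jog '[[0.05,0.03,0,0,0,0,0],[0.10,0.06,0,0,0,0,0],[0.14,0.09,0,0,0,0,0],[0.156,0.0975,0.02,0,0,0,0],[0.156,0.0975,0.05,0,0,0,0],[0.156,0.0975,0.063,0,0,0,0],[0.156,0.0975,0.063,0,0,0,0],[0.156,0.0975,0.063,0,0,0,0],[0.156,0.0975,0.063,0,0,0,0]]'
python3 - <<'E'
from h import *
for i in range(3):
    p=optics.camera_params("wrist"); im,d=optics.camera("wrist"); o=get_obs()
    print(o["eef_pos"].round(4),bush("wrist",d,(282,310),o["eef_pos"][2]+.0184,80,p,.003)[:3])
cv2.imwrite("pics/w7.png",im)
E
```

```text
time_s: 21.55
eef_pos: [0.4747, 0.0353, 0.0806]
eef_rot: [0.001, 0.128, 0.992, -0.0]
wrist_force: [-0.2, 0.0, -1.9]
opening: 0.348
grasp_force: 59.9
[0.4747 0.0353 0.0806] (array([0.4731, 0.0388]), np.float64(37.2), np.float64(0.099))
[0.4746 0.0353 0.0805] (array([0.4727, 0.0365]), np.float64(35.6), np.float64(0.099))
[0.4744 0.0354 0.0804] (array([0.4716, 0.0347]), np.float64(37.5), np.float64(0.0989))
```

View pics/w7.png

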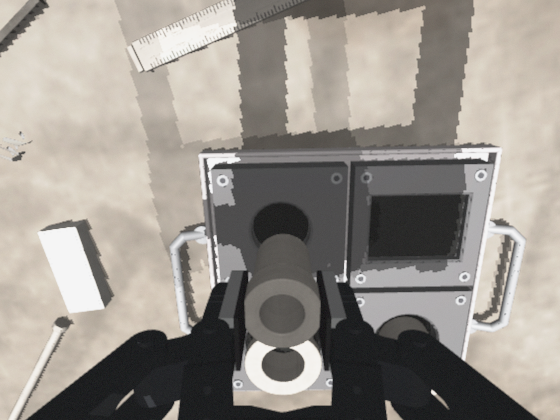

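The small bush hangs in front of its well, which is at (281,228). The large bush behind, at (285,365), is clear. Next I'll fit the rim arc.

```bash
python3 - <<'E'
from h import *
p=optics.camera_params("wrist"); im,d=optics.camera("wrist"); o=get_obs(); g=cv2.cvtColor(im,6); e=[]
for u in range(256,306,3):
    k=np.where(g[190:250,u]<38)[0]
    if len(k): e.append((u,190+k[0]))
q=ray("wrist",e,.019,p)[:,:2]; print(e[::4],circ(q), "front x",q[:,0].min())
m=(g<38).astype(np.uint8)[190:240,235:330]; 
r=np.where(g[226,235:330]<38)[0]+235; print("row226 cols",r.min(),r.max(),ray("wrist",[(r.min(),226),(r.max(),226)],.019,p).round(4).tolist())
R=Ro.from_quat(np.roll(o["eef_rot"],-1)).as_matrix(); print(o["eef_pos"].round(4),R[:2,2].round(4)); plan((.4728,.036,.0436))
E
```

```text
[(256, np.int64(217)), (268, np.int64(207)), (280, np.int64(204)), (292, np.int64(206)), (304, np.int64(216))] [0.4714 0.0362 0.0338] front x 0.45420729292191053
row226 cols 254 307 [[0.4645, 0.0219, 0.019], [0.4725, 0.0525, 0.019]]
[0.4743 0.0355 0.0803] [ 0.0009 -0.0001]
t 21.75 pos [0.4743 0.0355 0.0803] yaw 75.3 tilt [ 0.0009 -0.0001] -> shift [0.0016 0.0001 0.0367] rows>= 1.0
```

```bash
python3 -m jog '[[0.0016,0,0.008,0,0,0,0],[0.0016,0,0.016,0,0,0,0],[0.0016,0,0.022,0,0,0,0],[0.0016,0,0.027,0,0,0,0],[0.0016,0,0.030,0,0,0,0],[0.0016,0,0.030,0,0,0,0]]'; python3 -m jog '[[0,0,0.002,0,0,0,0],[0,0,0.004,0,0,0,0],[0,0,0.004,0,0,0,0]]'
```

```text
time_s: 22.5
eef_pos: [0.4722, 0.036, 0.0496]
eef_rot: [-0.0, 0.128, 0.992, -0.0]
wrist_force: [-0.3, 0.4, -0.9]
opening: 0.35
grasp_force: 59.9
time_s: 22.88
eef_pos: [0.4723, 0.036, 0.0457]
eef_rot: [-0.0, 0.128, 0.992, 0.0]
wrist_force: [-0.7, -0.0, -1.8]
opening: 0.35
grasp_force: 59.9
```

Inside the well, with about 3 mm to go.

```bash
python3 -m jog '[[0,0,0.001,0,0,0,0],[0,0,0.002,0,0,0,0],[0,0,0.002,0,0,0,0]]'; python3 -m jog '[[0,0,0.0005,0,0,0,0],[0,0,0.001,0,0,0,0],[0,0,0.001,0,0,0,0]]'
```

```text
time_s: 23.25
eef_pos: [0.4723, 0.036, 0.0437]
eef_rot: [-0.0, 0.128, 0.992, -0.0]
wrist_force: [0.5, 0.0, -1.0]
opening: 0.349
grasp_force: 59.9
time_s: 23.62
eef_pos: [0.4723, 0.0359, 0.0428]
eef_rot: [-0.0, 0.128, 0.992, -0.0]
wrist_force: [0.4, -0.3, -1.2]
opening: 0.35
grasp_force: 59.9
```

```bash
python3 -m jog '[[0,0,0.0005,0,0,0,0],[0,0,0.001,0,0,0,0],[0,0,0.001,0,0,0,0]]'; python3 -m jog '[[0,0,0.0005,0,0,0,0],[0,0,0.0008,0,0,0,0],[0,0,0.0008,0,0,0,0]]'
```

```text
time_s: 24.0
eef_pos: [0.4729, 0.0359, 0.0426]
eef_rot: [0.0, 0.127, 0.992, -0.0]
wrist_force: [-2.4, 0.5, 6.4]
opening: 0.351
grasp_force: 60.6
time_s: 24.38
eef_pos: [0.4732, 0.0358, 0.0425]
eef_rot: [0.001, 0.127, 0.992, -0.0]
wrist_force: [-3.5, 0.0, 14.3]
opening: 0.351
grasp_force: 61.4
```

The bush is seated at TCP z 0.0426. Next I'll release it, lift and go on to look at the block.

```bash
python3 -m jog '[[0,0,0,0,0,0,0.7],[0,0,0,0,0,0,1],[0,0,0,0,0,0,1],[0,0,0,0,0,0,1],[0,0,-0.02,0,0,0,1],[0,0,-0.07,0,0,0,1],[0,0,-0.12,0,0,0,1],[0,0,-0.15,0,0,0,1],[0,0,-0.15,0,0,0,1]]'
python3 - <<'E'
from h import *
plan((.60,-.233,.17),83)
E
```

```text
time_s: 25.5
eef_pos: [0.4742, 0.0357, 0.1937]
eef_rot: [0.003, 0.128, 0.992, -0.0]
wrist_force: [-0.2, 0.4, -1.1]
opening: 0.999
grasp_force: 0.0
t 25.5 pos [0.4742 0.0357 0.1937] yaw 75.3 tilt [ 0.0057 -0.001 ] -> shift [-0.1895 -0.2282  0.0247] rows>= 5.0 rz -0.1335
```

```bash
python3 -m jog '[[-0.038,-0.046,0,0,0,-0.03,1],[-0.076,-0.092,0,0,0,-0.06,1],[-0.114,-0.138,0,0,0,-0.1,1],[-0.15,-0.18,0.01,0,0,-0.1335,1],[-0.18,-0.22,0.02,0,0,-0.1335,1],[-0.1895,-0.228,0.025,0,0,-0.1335,1],[-0.1895,-0.228,0.025,0,0,-0.1335,1],[-0.1895,-0.228,0.025,0,0,-0.1335,1]]'
python3 - <<'E'
from h import *
p=optics.camera_params("wrist"); im,d=optics.camera("wrist"); cv2.imwrite("pics/w8.png",im)
P=pts("wrist",d,p); m=((abs(P[...,2]-.016)<.0035)&(im.min(2)>110)).astype(np.uint8); k,l,s,c=cv2.connectedComponentsWithStats(m)
for i in range(1,k):
    if s[i,4]>600:
        cn=max(cv2.findContours((l==i).astype(np.uint8),0,1)[0],key=cv2.contourArea); r=cv2.minAreaRect(ray("wrist",cn[:,0],.016,p)[:,:2].astype(np.float32)); print(c[i].round(),r)
plan((.6094,-.233,.1))
E
```

```text
time_s: 26.5
eef_pos: [0.5976, -0.2309, 0.1656]
eef_rot: [-0.001, 0.06, 0.998, 0.0]
wrist_force: [-0.2, -0.3, -0.5]
opening: 0.998
grasp_force: 0.0
[550. 119.] ((0.5556934475898743, -0.01980789378285408), (0.06291376054286957, 0.020870797336101532), 6.988255977630615)
[278. 211.] ((0.6107249855995178, -0.2346440702676773), (0.02928604930639267, 0.043720874935388565), 83.41746520996094)
t 26.55 pos [ 0.5978 -0.2309  0.1661] yaw 83.1 tilt [-0.0003  0.0005] -> shift [-0.0118 -0.0007  0.0661] rows>= 2.0
```

View pics/w8.png

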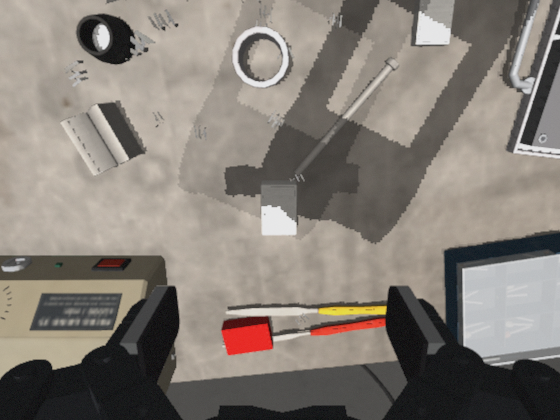

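block_short is at (278,207), with the rod end clear of it at (298,175). The beige box, corner (165,258), is the obstacle to check, so I'll measure it in tool axes about the block.

```bash
python3 - <<'E'
from h import *
p=optics.camera_params("wrist"); im,d=optics.camera("wrist"); P=pts("wrist",d,p); o=get_obs(); R=Ro.from_quat(np.roll(o["eef_rot"],-1)).as_matrix()
c=np.array([.6103,-.234,0]); S=P[245:420,0:180].reshape(-1,3); S=S[(S[:,2]>.01)&(S[:,2]<.14)]; L=(S-c)@R
k=(S[:,2]<.125); print("z pct",np.percentile(S[k][:,2],[10,50,90,99]).round(3)); T=L[k]
for a in (-.2,-.15,-.1,-.085,-.07,-.06,-.05):
    q=T[(T[:,1]>a)&(T[:,1]<a+.015)]; print(a,len(q),q[:,0].max().round(3) if len(q) else None, (-q[:,2]).max().round(3) if len(q) else None)
plan((.6103,-.234,.004))
E
```

```text
z pct [0.027 0.065 0.088 0.089]
-0.2 2100 -0.042 0.089
-0.15 1955 -0.041 0.09
-0.1 0 None None
-0.085 0 None None
-0.07 0 None None
-0.06 0 None None
-0.05 0 None None
t 26.6 pos [ 0.5979 -0.2311  0.1664] yaw 83.1 tilt [0.0002 0.0001] -> shift [-0.0126 -0.0014  0.1624] rows>= 3.0
```

The boxes are clear. I'll grasp the block at TCP z about 0.0065, across its 30 mm.

```bash
python3 -m jog '[[-0.0125,-0.0014,0.04,0,0,0,0.8],[-0.0125,-0.0014,0.09,0,0,0,0.8],[-0.0125,-0.0014,0.13,0,0,0,0.8],[-0.0125,-0.0014,0.15,0,0,0,0.8],[-0.0125,-0.0014,0.16,0,0,0,0.8],[-0.0125,-0.0014,0.16,0,0,0,0.8],[-0.0125,-0.0014,0.16,0,0,0,0.8]]'
python3 - <<'E'
from h import *
im,d=optics.camera("wrist"); plan((.6103,-.234,.0065),83.4)
E
```

```text
time_s: 27.48
eef_pos: [0.6115, -0.2361, 0.0079]
eef_rot: [0.001, 0.061, 0.998, -0.001]
wrist_force: [0.6, -0.8, 0.6]
opening: 0.798
grasp_force: 0.0
t 27.52 pos [ 0.6114 -0.2362  0.0078] yaw 83.0 tilt [ 0.0025 -0.0016] -> shift [0.0014 0.002  0.0013] rows>= 1.0 rz -0.0071
```

```bash
python3 -m jog '[[0.001,0.0015,0.001,0,0,0,0.8],[0.001,0.0015,0.001,0,0,0,0.8],[0.001,0.0015,0.001,0,0,0,0],[0.001,0.0015,0.001,0,0,0,0],[0.001,0.0015,0.001,0,0,0,0],[0.001,0.0015,0.001,0,0,0,0],[0.001,0.0015,0.001,0,0,0,0],[0.001,0.0015,0.001,0,0,0,0]]'
python3 -m jog '[[0,0,-0.02,0,0,0,0],[0,0,-0.07,0,0,0,0],[0,0,-0.12,0,0,0,0],[0,0,-0.16,0,0,0,0],[0,0,-0.17,0,0,0,0],[0,0,-0.17,0,0,0,0]]'
python3 - <<'E'
from h import *
p=optics.camera_params("wrist"); im,d=optics.camera("wrist"); cv2.imwrite("pics/w9.png",im); o=get_obs(); P=pts("wrist",d,p); z=P[...,2]-o["eef_pos"][2]
print(np.round(z[270:380:10,258:310:10],4)); print(o["q"].round(2)); plan((.4925,.1172,.13),166)
E
```

```text
time_s: 28.52
eef_pos: [0.6097, -0.234, 0.0053]
eef_rot: [0.0, 0.061, 0.998, -0.0]
wrist_force: [0.6, -0.5, 3.4]
opening: 0.331
grasp_force: 59.9
time_s: 29.28
eef_pos: [0.6094, -0.2338, 0.1754]
eef_rot: [0.0, 0.061, 0.998, -0.0]
wrist_force: [-0.7, 0.1, -1.2]
opening: 0.334
grasp_force: 59.4
[[ 0.0122  0.0122  0.0135  0.0122  0.0114  0.0116]
 [ 0.0121  0.0124  0.0122  0.0114  0.0118  0.0125]
 [ 0.0125  0.0137  0.0128  0.0122  0.012   0.0126]
 [ 0.0111  0.0129  0.0125  0.0123  0.0128  0.0127]
 [ 0.0119  0.0129  0.0132  0.0131  0.0125  0.0128]
 [ 0.0119  0.0122  0.0124  0.0119  0.0134  0.0118]
 [ 0.0123  0.0126  0.013   0.0122  0.0117  0.0118]
 [ 0.0121  0.0123  0.013   0.0116  0.0125  0.0131]
 [-0.1741 -0.1753 -0.1745 -0.1745 -0.1745 -0.1743]
 [-0.538  -0.5376 -0.5318 -0.5299 -0.5255 -0.5237]
 [-0.5064 -0.5033 -0.5019 -0.4996 -0.4964 -0.4928]]
[-0.55  0.4   1.45 -0.    1.29 -2.  ]
t 29.32 pos [ 0.6087 -0.2334  0.1738] yaw 83.0 tilt [-0.0017  0.001 ] -> shift [0.158  0.3338 0.0443] rows>= 6.0 rz -1.4488
```

The block is level in the jaws. Next I'll carry it to its nest while turning.

```bash
python3 -m jog '[[0.02,0.04,0,0,0,-0.18,0],[0.04,0.085,0,0,0,-0.36,0],[0.06,0.13,0,0,0,-0.54,0],[0.08,0.175,0,0,0,-0.72,0],[0.10,0.22,0,0,0,-0.9,0],[0.12,0.26,0,0,0,-1.08,0],[0.14,0.30,0,0,0,-1.26,0],[0.158,0.334,0.02,0,0,-1.43,0],[0.158,0.334,0.044,0,0,-1.449,0],[0.158,0.334,0.044,0,0,-1.449,0]]'
python3 -m jog '[[0,0,0,0,0,0,0],[0,0,0,0,0,0,0]]'
python3 - <<'E'
from h import *
p=optics.camera_params("wrist"); im,d=optics.camera("wrist"); cv2.imwrite("pics/w10.png",im); plan((.4925,.1172,.05),166)
o=get_obs(); print(o["q"].round(2)); P=pts("wrist",d,p); z=P[...,2]-o["eef_pos"][2]; print(np.median(z[290:330,265:300]))
E
```

```text
time_s: 30.58
eef_pos: [0.4901, 0.1173, 0.1274]
eef_rot: [-0.003, -0.616, 0.788, 0.002]
wrist_force: [0.4, 0.0, -0.7]
opening: 0.335
grasp_force: 59.4
time_s: 30.82
eef_pos: [0.4941, 0.1164, 0.1317]
eef_rot: [0.0, -0.615, 0.788, -0.0]
wrist_force: [-0.8, 0.1, -0.4]
opening: 0.325
grasp_force: 59.4
t 30.88 pos [0.4941 0.1165 0.1317] yaw 166.0 tilt [ 0.0013 -0.    ] -> shift [-0.0003  0.0018  0.0817] rows>= 2.0 rz -0.0009
[-0.    0.15  1.86 -0.    1.13 -2.9 ]
0.010918710321445022
```

View pics/w10.png

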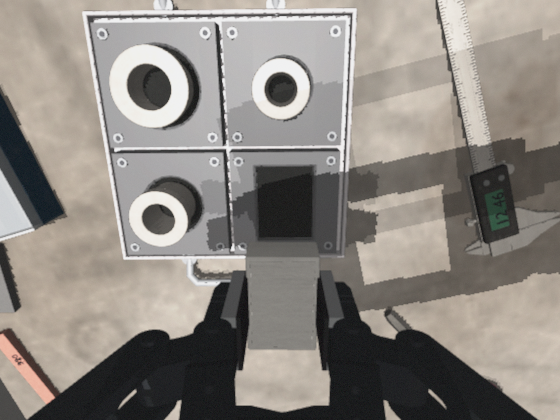

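All three bushes stand in their nests: large (150,85), small (281,88), medium (160,215). The block is lined up with its pocket at (285,203). Next I'll measure the pocket and descend part of the way.

```bash
python3 - <<'E'
from h import *
p=optics.camera_params("wrist"); im,d=optics.camera("wrist"); m=(im.max(2)<65).astype(np.uint8); m[:155]=0; m[246:]=0; m[:,:250]=0; m[:,325:]=0
m=cv2.morphologyEx(m,2,np.ones((3,3))); cn=max(cv2.findContours(m,0,1)[0],key=cv2.contourArea); print(cv2.boundingRect(cn))
for z in(.013,.019): print(cv2.minAreaRect(ray("wrist",cn[:,0],z,p)[:,:2].astype(np.float32)))
o=get_obs(); zt=o["eef_pos"][2]+.011
print("block",bush("wrist",d,(282,305),zt,60,p,.003)[2:])
E
python3 -m jog '[[0,0.0015,0.04,0,0,0,0],[0,0.0015,0.075,0,0,0,0],[0,0.0015,0.085,0,0,0,0],[0,0.0015,0.085,0,0,0,0],[0,0.0015,0.085,0,0,0,0]]'
python3 - <<'E'
from h import *
plan((.4925,.1172,.019),166)
E
```

```text
(255, 167, 61, 74)
((0.49167096614837646, 0.11789193749427795), (0.057475678622722626, 0.04484634846448898), 75.99820709228516)
((0.4912390112876892, 0.11600100994110107), (0.056156452745199203, 0.04381699487566948), 75.99820709228516)
block (np.float64(0.1427), ((0.49390238523483276, 0.11812258511781693), (0.04612689092755318, 0.04723374545574188), 76.05282592773438))
time_s: 31.55
eef_pos: [0.4933, 0.1173, 0.0475]
eef_rot: [0.001, -0.616, 0.788, -0.001]
wrist_force: [0.0, 0.1, -0.5]
opening: 0.332
grasp_force: 59.5
t 31.55 pos [0.4933 0.1173 0.0475] yaw 166.0 tilt [0.0027 0.    ] -> shift [0.0003 0.0008 0.0285] rows>= 1.0 rz 0.0002
```

```bash
python3 -m jog '[[0,0.0008,0.012,0,0,0,0],[0,0.0008,0.02,0,0,0,0],[0,0.0008,0.024,0,0,0,0],[0,0.0008,0.026,0,0,0,0],[0,0.0008,0.026,0,0,0,0]]'; python3 -m jog '[[0,0,0.001,0,0,0,0],[0,0,0.002,0,0,0,0],[0,0,0.002,0,0,0,0]]'
```

```text
time_s: 32.17
eef_pos: [0.4911, 0.1175, 0.0198]
eef_rot: [-0.0, -0.616, 0.788, 0.0]
wrist_force: [0.6, -0.1, -0.6]
opening: 0.331
grasp_force: 59.5
time_s: 32.55
eef_pos: [0.4915, 0.1175, 0.0187]
eef_rot: [0.0, -0.616, 0.788, -0.0]
wrist_force: [-1.7, -0.2, 6.1]
opening: 0.329
grasp_force: 62.3
```

Contact is at TCP z 0.0187, where the block's bottom was expected. Next I'll release a little, since the medium bush is nearby, and lift.

```bash
python3 -m jog '[[0,0,0,0,0,0,0.5],[0,0,0,0,0,0,0.5],[0,0,0,0,0,0,0.5],[0,0,-0.005,0,0,0,0.5],[0,0,-0.03,0,0,0,0.5],[0,0,-0.08,0,0,0,0.5],[0,0,-0.14,0,0,0,0.5],[0,0,-0.18,0,0,0,0.5],[0,0,-0.18,0,0,0,0.5]]'
python3 - <<'E'
from h import *
p=optics.camera_params("wrist"); im,d=optics.camera("wrist"); cv2.imwrite("pics/w11.png",im); np.savez("w11.npz",im=im,d=d); P=pts("wrist",d,p); o=get_obs(); print(o["eef_pos"])
for n,xy,h in(("large",(.553,.016),.037),("med",(.5725,.097),.045),("small",(.4725,.036),.061),("block",(.4915,.1175),.029)):
    m=(np.hypot(P[...,0]-xy[0],P[...,1]-xy[1])<.03)&(abs(P[...,2]-h)<.006); v,u=np.nonzero(m); q=P[m]; A=np.c_[q[:,:2]-q[:,:2].mean(0),np.ones(len(q))]; s=np.linalg.lstsq(A,q[:,2],rcond=None)[0]
    print(n,h,"median z",np.median(q[:,2]).round(4),"slope",s[:2].round(3),bush("wrist",d,(int(u.mean()),int(v.mean())),h,60,p,.004)[:2] if n!="block" else "", len(q))
E
```

```text
time_s: 33.67
eef_pos: [0.4937, 0.1175, 0.2023]
eef_rot: [0.003, -0.616, 0.788, -0.003]
wrist_force: [0.2, -1.2, -0.4]
opening: 0.498
grasp_force: 0.0
[0.49211819 0.11751902 0.19978644]
large 0.037 median z 0.0369 slope [ 0.004 -0.001] (array([0.5527, 0.0163]), np.float64(48.1)) 2290
med 0.045 median z 0.045 slope [ 0.011 -0.003] (array([0.5737, 0.0965]), np.float64(39.1)) 1266
small 0.061 median z 0.061 slope [0.003 0.   ] (array([0.4747, 0.0368]), np.float64(31.6)) 1131
block 0.029 median z 0.0291 slope [-0.001  0.012]  1673
```

View pics/w11.png

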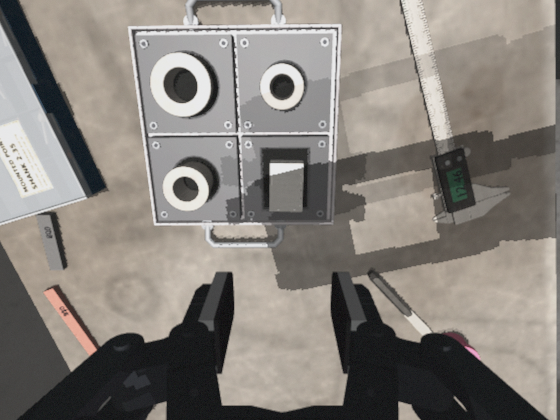

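All four parts sit in their matching nests: bushes at (183,83), (284,87) and (188,185), block at (286,186). Their top heights come out as expected for fully seated, level parts (0.037, 0.045, 0.061 and 0.029 m), and the gripper is clear. Next I'll hand the job in.

```bash
python3 -c "
from h import *
print(workorder.hand_in())"
```

```text
the job is handed in; nothing more can be done
None
```

The job is handed in: the three flanged bushes (flange up) and the short thick block are fully seated in their matching nests, and the look-alikes were left alone; the medium bush caught the rim of its nest on the first try (about 45 N on the wrist) before I realigned it.

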